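Draw out the probe boom by one hole

ROBOT

A 6-joint arm with a two-finger parallel gripper is mounted at the origin on the work surface. World frame = base frame: x ahead of the robot, y to its left, z up, the work surface at z = 0. Lengths are in mm, angles in degrees, forces in N, time in s.
With the tool pointing down it reaches from about 300 to 850 mm from the base axis. Payload 4.2 kg.
Tool frame: the origin (TCP) lies between the finger pads; the fingertips stand ahead of it and the grasp point (between the pads) lies 3 mm ahead of it (nose_length is the z of the fingertips in the tool frame, in mm); z points along the fingers, y is the line along which they close (so a half turn about z gives the same grasp; the last joint's range is limited). The gripper opens to 91 mm and grips with 3 to 60 N. Pads are 32 mm wide; open, the fingers measure 118 mm over their backs; the gripper's body (76 mm by 178 mm) begins 60 mm behind the grasp point.
Start: joints at [-1.146, 18.312, 89.639, -0, 72.044, -1.146], TCP at [575.014, 0, 235.976] pointing down, gripper open.
Joint ranges: [-177.97, 177.97], [-48.28, 115.42], [12.27, 149.76], [-77.06, 257.06], [2.81, 150.46], [-146.56, 146.56]. Speed limits (degrees/s): [147.25, 147.25, 180, 180, 180, 180].

INTERFACE

Orientations are given as [roll, pitch, yaw] about the fixed x, y, z axes, in that order (R = Rz(yaw) Ry(pitch) Rx(roll)).
In Python, from workcell import state, grab_frame, camera_params, job_done, nose_length gives the robot as it stands.
- The arm moves only by the tool step_arm, never from a script. Its argument "plan" is a list that holds one entry, the list of rows, each a list of 5 numbers: the shift along the tool's x, y, z in cm, then the turn about the tool's z in rad, then the opening, from 0 (shut) to 1 (fully open). In form: [[[x, y, z, turn, gripper], ...]]. A call has 1 to 20 rows; each row is the pose to reach, as a shift and turn from the pose commanded when the call began, along the tool's axes at that moment; what a row does not reach only later rows make up. A row lasts 1/8 s, in which the tool goes at most 62.5 mm and 10.7 degrees, less where a joint would pass 70% of its speed; a pose out of reach is approached as far as the arm can. A call with a gripper value outside its range is refused whole. The fingers move at their own pace and stop on an object; "newtons" is the grip in N (left out, the last holds). Time passes only in rows, so rows that repeat a pose let the fingers close. It gives the time, the measured TCP pose, the force, the opening and the grip force at its end, in the units of the state.
- state(): the state, without advancing time (a new reading comes with each control period).
- grab_frame(name): name is "scene" or "side" or "wrist"; returns the picture (480x640x3 uint8, blue, green, red); there is no depth.
- camera_params(name): a dict with "camera_matrix" (3x3 intrinsics, pixels), "k1" (the pictures are not rectified: a ray, as slopes to the right and down, at radius r is drawn at 1 + k1 r^2 times it, then the intrinsics apply), "R" (3x3) and "t" (3): a world point X has camera coordinates R X + t; the wrist camera has in their place "mount" (4x4, takes a point from camera to tool coordinates, whose origin is the TCP and whose axes are the flange's). Camera axes: x right, y down, z forward; pixel columns grow to the right and rows downward; lengths in mm; the calibration is good to about 2 mm. A picture is of the moment at which its call begins: read the wrist's pose just before it. camera_params takes no time and is no camera call.
- job_done(): hands the job in; it is judged then, once.
The state is a dict: "time_s": time; "qpos": joint angles; "qvel": joint speeds; "effort": joint torques, N m; "ee_pos": TCP position; "ee_rot": TCP orientation; "force": force on the tool from outside, world axes, zero at the start; "torque": the same for the moment, N m; "gripper_width": finger opening in mm; "gripper_force": force on a finger pad.
Only numpy, scipy, OpenCV 4.12 (cv2) and the standard library are available. Lean on these libraries where they do the work, as an engineer would, in place of code of your own. Each camera call takes 0.05 s, during which the arm holds its last target. There are 200 camera calls.

TASK

On the bench stands a telescoping probe boom whose square sleeve is locked by a round spring pin sticking up through the middle one of three holes in its top, with a raised ridge beside it to push on. Press the pin flush and slide the sleeve outwards, away from its foot, by one hole so that the probe comes over the circuit board and the pin pops up fully in the next hole. Never lean on the boom or force the sleeve with more than about 25 N, don't push it back towards the foot into the other hole, leave everything else on the bench where it is, and let go at the end.

Things in the scene. Friction and masses are not known exactly. Their poses are not given: they have to be found in the camera images.
- boom: Fixed boom: grey foot plate (130 x 120 x 16 mm) with a 50 mm square pillar centred at x = -170 mm; in it a column, clamped each time at another height, carries a level square steel tube. Origin on the bench right under the spring pin; x points along the tube outwards, from foot to probe; z up. The boom's height is not measured: the sleeve's flat top lies between 97 and 113 mm above the bench.
- sleeve (a joint): Aluminium sleeve on the tube, 34 mm wide, 30 high, x = -65 to +115 mm at the start, then a probe head to +143 (3 mm higher). Value: how far it is drawn out, m: 0 in the middle hole (1 mm play), +0.050 in the next, -0.050 in the wrong one; stops at +-0.060. After 7 to 9 mm its wall keeps the pin down by itself, then it slides with 2 to 4 N until the pin pops up and locks it.
- pin (a joint): Steel spring pin, a 12 mm dome at x = y = 0 of the boom, fixed along it; three 14 mm holes, 50 mm apart, in the sleeve's 2 mm top wall. Value: how far it is pressed in, m: 0 sprung out, 4.5 mm above the sleeve's top; 0.0045 flush (4 N); 0.0065 under the wall. Flush, a push of 7 to 13 N along the sleeve makes the wall ride over the dome; half pressed it takes more, unpressed it locks.
- ridge_start (a point): Point on the bench straight below the thumb ridge as it starts; it stays there. The ridge is a bar across the sleeve's top on the outward side of the middle hole: 34 mm wide, 10 mm high above the top, 6 mm thick. Its face towards the foot is above this point, 9 mm outwards of the pin's centre, so that a fingertip pressing the pin can push this face outwards. The ridge moves with the sleeve.
- board: Green circuit board (100 x 80 mm, top 16 mm above the bench) on brass standoffs, fixed to the bench. Origin on the bench under its middle, which is where the probe will stand.
- screwdriver: Bystander: black screwdriver, 170 mm long, lying beside the boom; origin under its middle, x along it.
- wrench: Bystander: steel wrench, 150 mm long, lying beside the boom; origin under its middle, x along it.
- spool: Bystander: grey wire spool, 48 mm across, 36 mm high, beside the boom; origin under its middle.
- adapter: Bystander: small steel and brass coaxial adapter, 22 mm across, 30 mm high, standing beside the boom; origin under its middle.
- multimeter: Bystander: black hand multimeter 150 x 75 x 44 mm lying flat at the right; origin under its middle.
- mug: Bystander: white mug, 80 mm across, 95 mm high, at the left; origin under its middle.
- spraycan: Bystander: spray can, 52 mm across, 150 mm high, at the right; origin under its middle.

How it is judged (in metres and radians):
On the way:
1. the pin is pressed in and the sleeve is on its way outwards over it (value of joint sleeve between 0.01 and 0.044 m and value of joint pin above 0.005 m), for 0.05 s.
At the end, for the whole second after the job is handed in: The sleeve is drawn out by one hole (50 mm, within 3 mm) and at rest, and the pin stands sprung out in the next hole (pressed in by less than 1.5 mm) (value of joint sleeve between 0.047 and 0.053 m and value of joint pin below 0.0015 m and velocity of joint sleeve between -0.005 and 0.005 m/s); the robot touches nothing.
It fails at once if the robot presses or pushes on the boom, its sleeve or its pin with more than 30 N (contact force between any of the fingers, the arm and boom above 30 N).
It fails at once if the sleeve is pushed back towards the foot, out of the middle hole (value of joint sleeve below -0.01 m).
It fails at once if a bystander is shifted by more than 20 mm (distance of any of screwdriver, wrench, spool, adapter, multimeter, mug, spraycan from where it was at the start of the episode above 0.02 m).
It also fails if it takes over 51 s, if anything falls off the work surface, if the arm or the gripper's body presses on something with over 40 N, if the wrist force passes 120 N, or if a joint passes its speed limit or range.

## Working session

There is one attempt and no reset: what is moved stays moved. The work goes in short steps, Python scripts to look and compute and a tool call to move; the robot and the scene stay as the last step left them, time stands still between calls to the robot, and variables do not carry over. Pictures are saved under pics/ and viewed, at most 10 in all, crops included, and the job is handed in when it is done.

Besides the shell and the picture viewer there is one more tool, called after "Request:" as name(argument=value, ...), one argument or row to a line, values as JSON. step_arm: Moves the arm, as the interface text tells. Its arguments: {"type":"object","properties":{"plan":{"type":"array","items":{"type":"array","items":{"type":"array","items":{"type":"number"}}}},"newtons":{"type":"number"}},"required":["plan"]}

```bash
mkdir -p pics; cat > h.py <<'E'
import numpy as np, cv2
from workcell import state, grab_frame, camera_params, job_done, nose_length
from scipy.spatial.transform import Rotation as Ro
def cam(n, st=None):
    p=camera_params(n); K=np.array(p["camera_matrix"])
    if "mount" in p:
        M=np.array(p["mount"]); T=np.eye(4)
        T[:3,:3]=Ro.from_euler('xyz',st["ee_rot"],degrees=True).as_matrix(); T[:3,3]=st["ee_pos"]
        C=np.linalg.inv(T@M); R,t=C[:3,:3],C[:3,3]
    else: R,t=np.array(p["R"]),np.array(p["t"])
    return K,p["k1"],R,t
def ray(c,uv):
    K,k,R,t=c
    # distortion x_d = x(1+k r^2)
    s=cv2.undistortPoints(np.array([[uv]],float),K,np.array([k,0,0,0,0.]))[0,0]
    d=R.T@np.array([s[0],s[1],1]); return -R.T@t, d/np.linalg.norm(d)
def tri(obs):
    A=np.zeros((3,3));b=np.zeros(3)
    for c,uv in obs:
        o,d=ray(c,uv);P=np.eye(3)-np.outer(d,d);A+=P;b+=P@o
    X=np.linalg.solve(A,b); return X,[np.linalg.norm(np.cross(X-ray(c,u)[0],ray(c,u)[1])) for c,u in obs]
def atz(c,uv,z):
    o,d=ray(c,uv); return o+d*(z-o[2])/d[2]
def proj(c,X):
    K,k,R,t=c; return cv2.projectPoints(np.array([X],float),cv2.Rodrigues(R)[0],t,K,np.array([k,0,0,0,0.]))[0][0,0]
E
python3 - <<'E'
from h import *
st=state(); print(st, nose_length if not callable(nose_length) else nose_length())
for n in("scene","side","wrist"):cv2.imwrite(f"pics/{n}0.png",grab_frame(n))
print(camera_params("wrist"))
E
```

```text
{'time_s': 0.0, 'qpos': array([-1.14741911e+00,  1.83516618e+01,  8.97080954e+01, -1.17376858e-03,
        7.20418120e+01, -1.14789755e+00]), 'qvel': array([ 0.02607848,  0.08657375, -0.17958313, -0.06415166, -0.00479061,
        0.00552238]), 'effort': array([-5.01459035e-04, -4.12465632e+01, -2.31973493e+01,  7.28826877e-02,
        4.58198413e-02, -1.41870069e-04]), 'ee_pos': array([ 5.74529965e+02, -1.10216055e-02,  2.35108580e+02]), 'ee_rot': array([-1.79898429e+02, -9.19042036e-04,  9.00008405e+01]), 'force': array([-0.00882669, -0.22116864,  0.01039937]), 'torque': array([ 0.01946327,  0.03412441, -0.01441308]), 'gripper_force': 0.0, 'gripper_width': 91.04660155275047} 22.0
{'camera_matrix': array([[430.75929157,   0.        , 323.88636407],
       [  0.        , 430.75929157, 236.17059469],
       [  0.        ,   0.        ,   1.        ]]), 'k1': -0.01853986199176105, 'mount': array([[-3.72481960e-04, -9.61074369e-01, -2.76289557e-01,
         7.78660092e+01],
       [ 9.99999385e-01, -6.93228140e-05, -1.10701742e-03,
        -1.24401064e+00],
       [ 1.04477290e-03, -2.76289799e-01,  9.61073803e-01,
        -1.47882323e+02],
       [ 0.00000000e+00,  0.00000000e+00,  0.00000000e+00,
         1.00000000e+00]])}
```

View pics/scene0.png

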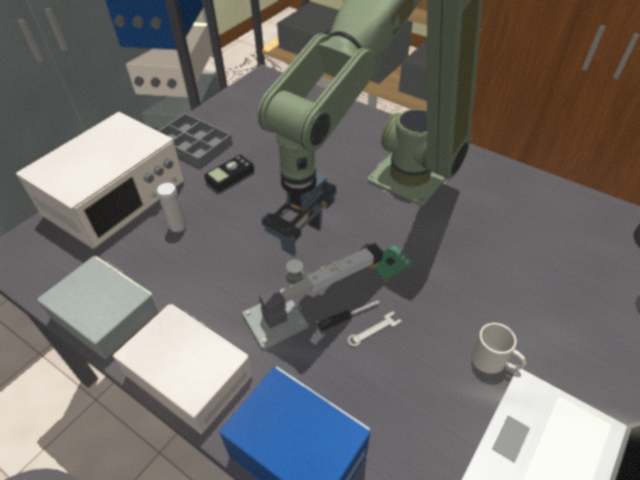

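View pics/side0.png

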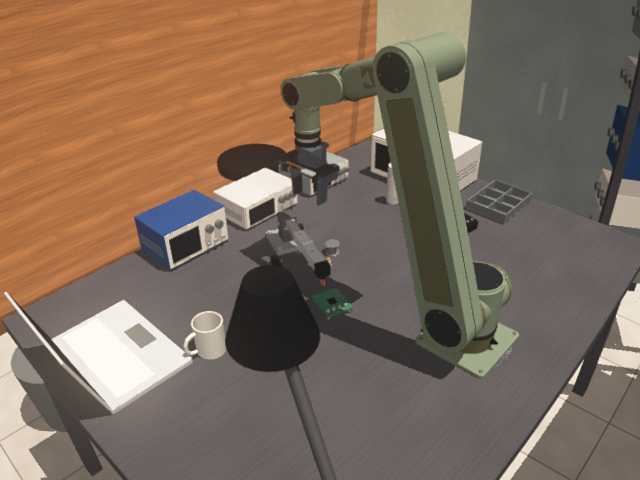

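View pics/wrist0.png

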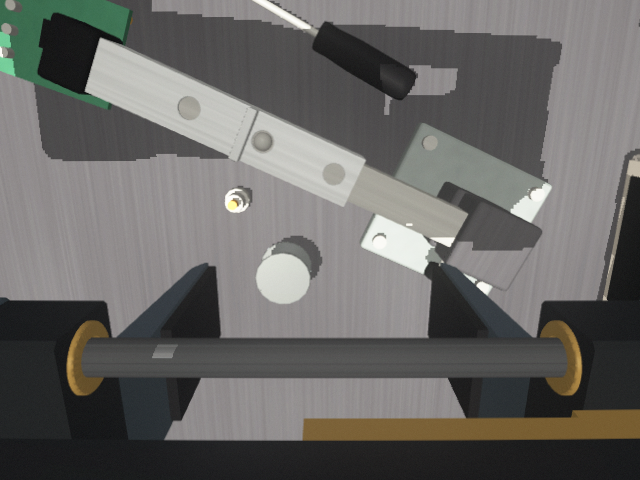

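The wrist view shows the pin at about (262,141) and the ridge line from (255,108) to (236,160). The holes are at (189,107) and (334,174), and outwards is left and up. The scene and side views confirm the foot is far right and the probe is over the board side.

```bash
cat > m1.py <<'E'
from h import *
st=state(); c=cam("wrist",st)
for uv in [(262,141),(189,107),(334,174),(255,108),(236,160)]: print(uv,atz(c,uv,105).round(1))
d=(atz(c,(189,107),105)-atz(c,(334,174),105)); print(np.linalg.norm(d),np.degrees(np.arctan2(d[1],d[0])))
im=grab_frame("scene"); cs=cam("scene"); P=atz(c,(262,141),105); print(proj(cs,P))
E
python3 m1.py
```

```text
(262, 141) [533.8  60.6 105. ]
(189, 107) [489.2  81.4 105. ]
(334, 174) [579.5  39.7 105. ]
(255, 108) [530.2  80.6 105. ]
(236, 160) [516.7  48.7 105. ]
99.4618359208719 155.21100000289206
[332.03643097 268.52332311]
```

Request:
step_arm(
  plan=[
    [[5.2,-2.3,3,-1.138,1],[5.2,-2.3,3,-1.138,1],[5.2,-2.3,3,-1.138,1],[5.2,-2.3,3,-1.138,1],[5.2,-2.3,3,-1.138,1],[5.2,-2.3,3,-1.138,1],[5.2,-2.3,3,-1.138,1],[5.2,-2.3,3,-1.138,1],[5.2,-2.3,3,-1.138,1],[5.2,-2.3,3,-1.138,1]],
  ],
)

```text
time_s: 1.45
ee_pos: [552.0, 52.0, 205.9]
ee_rot: [-180.0, 0.0, 155.2]
force: [0.2, -0.0, -0.3]
gripper_width: 91.3
gripper_force: 0.0
```

```bash
python3 - <<'E'
from h import *
st=state(); print(st["ee_pos"],st["ee_rot"],st["qpos"].round(1)); np.save("s1.npy",np.r_[st["ee_pos"],st["ee_rot"]])
cv2.imwrite("pics/wrist1.png",grab_frame("wrist"))
E
```

```text
[552.00310274  51.97042779 205.94744453] [-1.79999989e+02  1.81523853e-03  1.55157367e+02] [  4.2  17.7  95.1  -0.   67.2 -61. ]
```

View pics/wrist1.png

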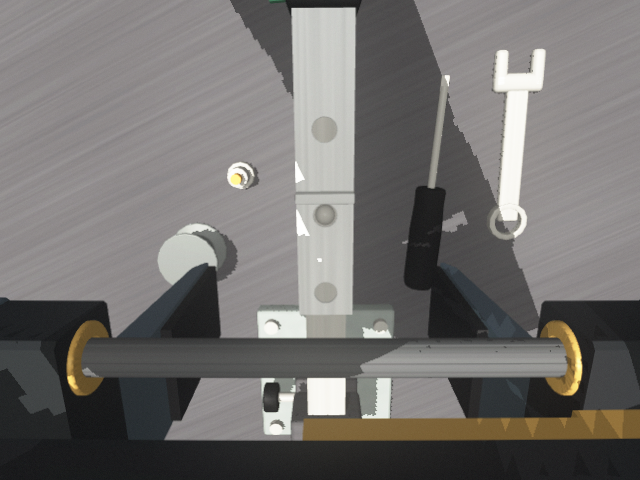

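The sleeve now runs straight up the picture. The outer hole is at (324,129), the pin at (325,214), the inner hole at (325,292), the ridge at rows 192-203, and the sleeve's foot end at row 314 (columns 299-352).

```bash
cat > m2.py <<'E'
from h import *
s=np.load("s1.npy"); c1=cam("wrist",dict(ee_pos=s[:3],ee_rot=s[3:]))
c0=cam("wrist",dict(ee_pos=[574.53,-0.01,235.11],ee_rot=[-179.898,0,90]))
R=Ro.from_euler('xyz',s[3:],degrees=True).as_matrix()
for n,a,b in [("outer",(189,107),(324,129)),("pin",(262,141),(325,214)),("inner",(334,174),(325,292)),("c1",(365,158),(352,314)),("c2",(346,206),(299,313))]:
    X,e=tri([(c0,a),(c1,b)]); print(n,X.round(1),np.round(e,1),"tool",(R.T@(X-s[:3])).round(1))
# local scale in view 1: height fit from hole spacing / width
for z in (97,101,105,109,113):
    f=lambda u:atz(c1,u,z); print(z,np.linalg.norm(f((324,129))-f((325,292))),np.linalg.norm(f((299,313.5))-f((352,313.5))),(R.T@(f((325,214))-s[:3])).round(1),(R.T@(atz(c1,(325,203),z)-s[:3])).round(1),(R.T@(atz(c1,(325,192),z+10)-s[:3])).round(1))
im=cv2.imread("pics/wrist1.png"); cv2.imwrite("pics/crop1.png",cv2.resize(im[110:320,270:380],None,fx=2.8,fy=2.8,interpolation=2))
E
python3 m2.py
```

```text
outer [487.9  81.9  99.7] [1.1 1.1] tool [ 70.7   0.2 106.2]
pin [533.4  61.1 100. ] [0.8 0.8] tool [ 20.7   0.5 105.9]
inner [579.9  39.6  99.3] [0.8 0.8] tool [-30.5   0.5 106.6]
c1 [599.7  50.  102.7] [1.3 1.3] tool [-44.1  18.2 103.2]
c2 [588.3  17.   94.2] [0.9 0.9] tool [-47.7 -16.5 111.7]
97 102.02555359532744 34.67493220352358 [ 19.7  -0.3 108.9] [ 26.5  -0.3 108.9] [35.1 -0.3 98.9]
101 100.43655002923283 34.13488523505496 [ 20.6  -0.3 104.9] [ 27.4  -0.3 104.9] [35.8 -0.3 94.9]
105 98.84754646313823 33.59483826658634 [ 21.6  -0.3 100.9] [ 28.2  -0.3 100.9] [36.5 -0.3 90.9]
109 97.25854289704363 33.05479129811773 [22.5 -0.3 96.9] [29.  -0.3 96.9] [37.2 -0.3 86.9]
113 95.66953933094887 32.514744329649155 [23.4 -0.3 92.9] [29.8 -0.3 92.9] [37.9 -0.3 82.9]
```

View pics/crop1.png

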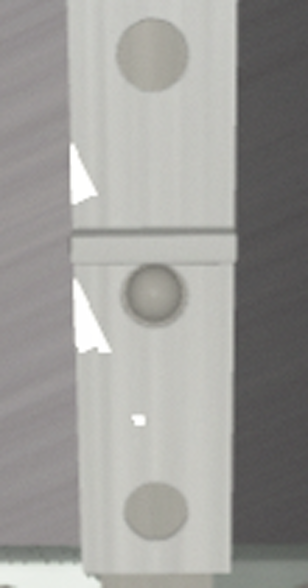

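Request:
step_arm(
  plan=[
    [[0.5,0,2,0,0],[1.1,0,5,0,0],[1.1,0,6.5,0,0],[1.1,0,6.5,0,0],[1.1,0,6.5,0,0],[1.1,0,6.5,0,0],[1.1,0,6.5,0,0],[1.1,0,6.5,0,0],[1.1,0,6.5,0,0],[1.1,0,6.5,0,0]],
  ],
  newtons=15,
)

```text
time_s: 2.75
ee_pos: [542.0, 56.6, 141.0]
ee_rot: [180.0, 0.0, 155.2]
force: [-0.1, 0.1, -0.2]
gripper_width: 0.5
gripper_force: 0.0
```

```bash
python3 - <<'E'
from h import *
st=state(); print(st["ee_pos"],st["force"])
im=grab_frame("wrist"); cv2.imwrite("pics/wrist2.png",im)
E
```

```text
[542.01793356  56.61629159 140.95889654] [-0.10521828  0.08810786 -0.24683205]
```

View pics/wrist2.png

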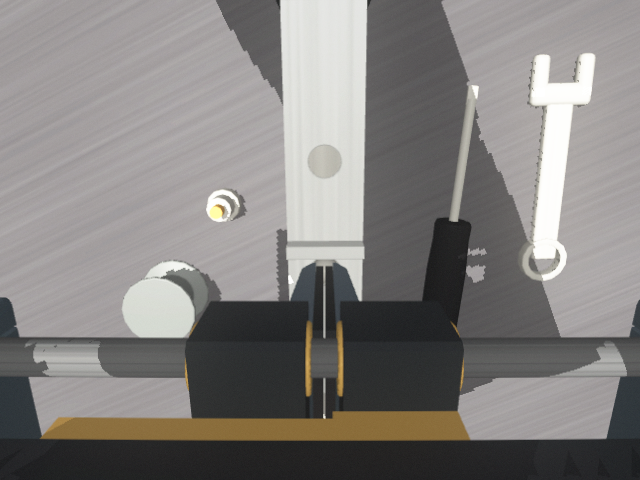

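Request:
step_arm(
  plan=[
    [[-0.15,0,0.6,0,0],[-0.15,0,1.0,0,0],[-0.15,0,1.1,0,0],[-0.15,0,1.2,0,0],[-0.15,0,1.2,0,0]],
  ],
)

```text
time_s: 3.42
ee_pos: [543.4, 56.0, 129.1]
ee_rot: [-180.0, 0.0, 155.2]
force: [-0.4, -0.5, 2.2]
gripper_width: 0.4
gripper_force: 1.1
```

Request:
step_arm(
  plan=[
    [[0,0,0.05,0,0],[0,0,0.1,0,0],[0,0,0.15,0,0],[0,0,0.15,0,0]],
  ],
)

```text
time_s: 3.92
ee_pos: [543.4, 56.0, 127.5]
ee_rot: [-180.0, 0.0, 155.2]
force: [-0.0, -0.5, 2.8]
gripper_width: 0.5
gripper_force: 1.5
```

Request:
step_arm(
  plan=[
    [[0,0,0.05,0,0],[0,0,0.1,0,0],[0,0,0.15,0,0],[0,0,0.15,0,0]],
  ],
)

```text
time_s: 4.42
ee_pos: [543.4, 56.0, 126.0]
ee_rot: [180.0, 0.0, 155.2]
force: [-1.2, 0.0, 3.6]
gripper_width: 0.6
gripper_force: 1.8
```

Request:
step_arm(
  plan=[
    [[0,0,0.03,0,0],[0,0,0.05,0,0],[0,0,0.05,0,0]],
  ],
)

```text
time_s: 4.8
ee_pos: [543.4, 56.0, 125.8]
ee_rot: [180.0, 0.0, 155.2]
force: [-1.6, -0.4, 5.6]
gripper_width: 0.0
gripper_force: 3.0
```

Request:
step_arm(
  plan=[
    [[0,0,0.02,0,0],[0,0,0.03,0,0],[0,0,0.03,0,0]],
  ],
)

```text
time_s: 5.18
ee_pos: [543.4, 56.0, 125.8]
ee_rot: [180.0, 0.0, 155.2]
force: [-2.3, -0.9, 7.4]
gripper_width: 0.7
gripper_force: 3.8
```

Request:
step_arm(
  plan=[
    [[0.1,0,0,0,0],[0.2,0,0,0,0],[0.25,0,0,0,0],[0.25,0,0,0,0]],
  ],
)

```text
time_s: 5.68
ee_pos: [542.7, 56.7, 125.9]
ee_rot: [179.9, 0.2, 155.2]
force: [1.9, -3.3, 5.4]
gripper_width: 0.7
gripper_force: 3.0
```

Request:
step_arm(
  plan=[
    [[0.05,0,0,0,0],[0.1,0,0,0,0],[0.1,0,0,0,0]],
  ],
)

```text
time_s: 6.05
ee_pos: [542.1, 57.0, 125.9]
ee_rot: [179.9, 0.3, 155.2]
force: [2.8, -2.8, 5.2]
gripper_width: 0.9
gripper_force: 3.3
```

Request:
step_arm(
  plan=[
    [[0.05,0,0,0,0],[0.1,0,0,0,0],[0.1,0,0,0,0]],
  ],
)

```text
time_s: 6.42
ee_pos: [541.2, 57.4, 125.9]
ee_rot: [179.9, 0.3, 155.2]
force: [3.6, -3.2, 5.2]
gripper_width: 0.5
gripper_force: 3.4
```

Request:
step_arm(
  plan=[
    [[0.05,0,0,0,0],[0.1,0,0,0,0],[0.1,0,0,0,0]],
  ],
)

```text
time_s: 6.8
ee_pos: [540.3, 57.8, 125.9]
ee_rot: [179.9, 0.3, 155.2]
force: [3.4, -3.3, 4.6]
gripper_width: 0.4
gripper_force: 3.4
```

Request:
step_arm(
  plan=[
    [[0.05,0,0,0,0],[0.1,0,0,0,0],[0.1,0,0,0,0]],
  ],
)

```text
time_s: 7.18
ee_pos: [539.7, 58.1, 125.9]
ee_rot: [179.9, 0.3, 155.2]
force: [3.5, -4.1, 4.7]
gripper_width: 0.3
gripper_force: 3.7
```

Request:
step_arm(
  plan=[
    [[0.05,0,0,0,0],[0.1,0,0,0,0],[0.1,0,0,0,0]],
  ],
)

```text
time_s: 7.55
ee_pos: [539.2, 58.3, 125.9]
ee_rot: [179.9, 0.4, 155.2]
force: [5.8, -5.0, 4.2]
gripper_width: 0.3
gripper_force: 3.9
```

Request:
step_arm(
  plan=[
    [[0.05,0,0,0,0],[0.1,0,0,0,0],[0.1,0,0,0,0]],
  ],
)

```text
time_s: 7.92
ee_pos: [538.9, 58.5, 126.0]
ee_rot: [179.9, 0.4, 155.3]
force: [6.8, -6.2, 2.6]
gripper_width: 0.6
gripper_force: 4.6
```

Request:
step_arm(
  plan=[
    [[0.05,0,0,0,0],[0.1,0,0,0,0],[0.1,0,0,0,0]],
  ],
)

```text
time_s: 8.3
ee_pos: [538.7, 58.6, 126.0]
ee_rot: [179.9, 0.5, 155.3]
force: [7.6, -7.3, 1.2]
gripper_width: 0.5
gripper_force: 5.5
```

Request:
step_arm(
  plan=[
    [[0,0,0.03,0,0],[0,0,0.06,0,0],[0,0,0.06,0,0]],
  ],
)

```text
time_s: 8.68
ee_pos: [538.7, 58.6, 125.9]
ee_rot: [179.9, 0.5, 155.3]
force: [7.1, -6.5, 4.7]
gripper_width: 0.9
gripper_force: 5.4
```

Request:
step_arm(
  plan=[
    [[0.04,0,0.02,0,0],[0.08,0,0.04,0,0],[0.08,0,0.04,0,0]],
  ],
)

```text
time_s: 9.05
ee_pos: [538.6, 58.6, 125.9]
ee_rot: [179.9, 0.7, 155.3]
force: [7.7, -8.8, 6.7]
gripper_width: 0.6
gripper_force: 6.0
```

Request:
step_arm(
  plan=[
    [[0.04,0,0.0,0,0],[0.08,0,0.02,0,0],[0.08,0,0.02,0,0]],
  ],
)

```text
time_s: 9.43
ee_pos: [538.3, 58.8, 125.9]
ee_rot: [179.9, 0.7, 155.3]
force: [8.4, -8.1, 6.9]
gripper_width: 0.6
gripper_force: 6.2
```

Request:
step_arm(
  plan=[
    [[0.04,0,0.0,0,0],[0.08,0,0.02,0,0],[0.08,0,0.02,0,0]],
  ],
)

```text
time_s: 9.8
ee_pos: [538.1, 58.9, 126.0]
ee_rot: [179.9, 0.8, 155.3]
force: [8.9, -8.1, 8.0]
gripper_width: 0.4
gripper_force: 6.8
```

Request:
step_arm(
  plan=[
    [[0.04,0,0.0,0,0],[0.08,0,0,0,0],[0.12,0,0.0,0,0],[0.12,0,0.0,0,0]],
  ],
)

```text
time_s: 10.3
ee_pos: [534.4, 60.6, 125.8]
ee_rot: [179.9, 0.4, 155.2]
force: [3.2, -5.2, 12.0]
gripper_width: 0.7
gripper_force: 6.7
```

Request:
step_arm(
  plan=[
    [[0.04,0,0.0,0,0],[0.08,0,0,0,0],[0.12,0,0.02,0,0],[0.12,0,0.02,0,0]],
  ],
)

```text
time_s: 10.8
ee_pos: [533.2, 61.1, 125.8]
ee_rot: [179.9, 0.4, 155.2]
force: [2.6, -5.4, 12.3]
gripper_width: 0.7
gripper_force: 7.0
```

Request:
step_arm(
  plan=[
    [[0.1,0,-0.05,0,0],[0.2,0,-0.08,0,0],[0.3,0,-0.08,0,0],[0.4,0,-0.08,0,0],[0.5,0,-0.08,0,0],[0.5,0,-0.08,0,0]],
  ],
)

```text
time_s: 11.55
ee_pos: [527.9, 63.5, 125.8]
ee_rot: [179.9, 0.3, 155.2]
force: [3.2, -4.5, 9.1]
gripper_width: 0.5
gripper_force: 6.3
```

Request:
step_arm(
  plan=[
    [[0.1,0,-0.15,0,0],[0.2,0,-0.3,0,0],[0.3,0,-0.35,0,0],[0.4,0,-0.35,0,0],[0.55,0,-0.35,0,0],[0.7,0,-0.35,0,0],[0.85,0,-0.35,0,0],[1.0,0,-0.35,0,0],[1.15,0,-0.35,0,0],[1.3,0,-0.35,0,0],[1.45,0,-0.35,0,0],[1.6,0,-0.35,0,0],[1.75,0,-0.35,0,0],[1.9,0,-0.35,0,0],[2.0,0,-0.35,0,0],[2.0,0,-0.35,0,0]],
  ],
)

```text
time_s: 13.55
ee_pos: [508.2, 72.4, 127.1]
ee_rot: [180.0, 0.0, 155.2]
force: [3.7, -1.4, -3.6]
gripper_width: 0.4
gripper_force: 2.5
```

```bash
python3 - <<'E'
from h import *
st=state(); print(st["ee_pos"],st["force"])
cv2.imwrite("pics/wrist3.png",grab_frame("wrist"))
E
```

```text
[508.24152336  72.42005666 127.08145234] [ 3.71786024 -1.35525939 -3.56122537]
```

View pics/wrist3.png

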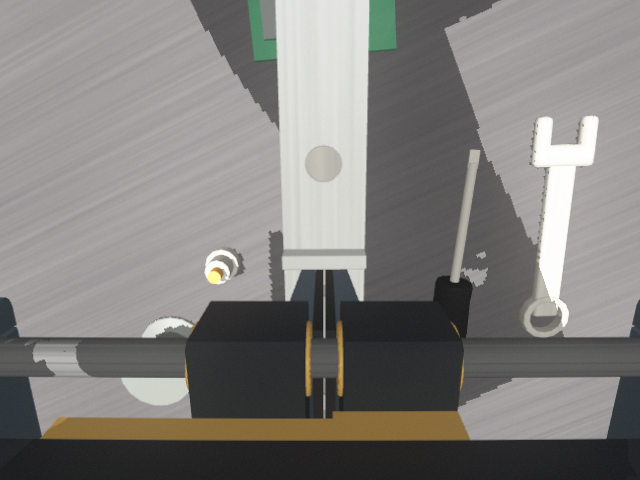

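The fingertip is against the ridge (row 258), and the sleeve has moved about 34 mm with a steady push of about 4 N. The bystanders haven't moved.

Request:
step_arm(
  plan=[
    [[0.12,0,0,0,0],[0.24,0,0,0,0],[0.36,0,0,0,0],[0.48,0,0,0,0],[0.6,0,0,0,0],[0.72,0,0,0,0],[0.84,0,0,0,0],[0.96,0,0,0,0],[1.08,0,0,0,0],[1.2,0,0,0,0],[1.3,0,0,0,0],[1.3,0,0,0,0]],
  ],
)

```text
time_s: 15.1
ee_pos: [495.9, 77.8, 127.9]
ee_rot: [-180.0, 0.0, 155.2]
force: [1.5, -1.9, -0.7]
gripper_width: 0.4
gripper_force: 1.0
```

Request:
step_arm(
  plan=[
    [[0.05,0,0,0,0],[0.1,0,0,0,0],[0.15,0,0,0,0],[0.15,0,0,0,0]],
  ],
)

```text
time_s: 15.6
ee_pos: [495.5, 78.0, 128.0]
ee_rot: [-180.0, 0.1, 155.2]
force: [4.7, -3.8, -0.6]
gripper_width: 0.4
gripper_force: 2.8
```

Request:
step_arm(
  plan=[
    [[0.05,0,0,0,0],[0.1,0,0,0,0],[0.1,0,0,0,0]],
  ],
)

```text
time_s: 15.98
ee_pos: [495.3, 78.2, 128.0]
ee_rot: [180.0, 0.2, 155.3]
force: [5.4, -5.1, -3.1]
gripper_width: 0.3
gripper_force: 3.8
```

Request:
step_arm(
  plan=[
    [[0.05,0,0,0,0],[0.1,0,0,0,0],[0.1,0,0,0,0]],
  ],
)

```text
time_s: 16.35
ee_pos: [495.2, 78.2, 128.1]
ee_rot: [180.0, 0.3, 155.3]
force: [8.3, -6.7, -4.4]
gripper_width: 0.4
gripper_force: 4.7
```

The push is now blocked at about 50 mm, so it looks locked. Next I back off, lift and look.

Request:
step_arm(
  plan=[
    [[-0.4,0,0,0,0],[-0.7,0,0,0,0],[-0.7,0,-1,0,0],[-0.7,0,-4,0,0],[-2,0,-8,0,0.3],[-4,0,-9,0,1],[-4,0,-9,0,1],[-4,0,-9,0,1],[-4,0,-9,0,1],[-4,0,-9,0,1],[-4,0,-9,0,1],[-4,0,-9,0,1]],
  ],
)

```text
time_s: 17.85
ee_pos: [528.9, 62.6, 217.8]
ee_rot: [-180.0, -0.0, 155.2]
force: [0.2, 0.2, 0.3]
gripper_width: 77.6
gripper_force: 0.0
```

```bash
python3 - <<'E'
from h import *
st=state(); print(st["ee_pos"],st["force"])
c=cam("wrist",st); im=grab_frame("wrist"); cv2.imwrite("pics/wrist4.png",im)
print("pin expected", proj(c,[533.4,61.1,104]), "sleeve-fixed ridge at +50", proj(c,np.array([533.4,61.1,101])+59*np.array([-.908,.419,0])))
E
```

```text
[528.94642492  62.64399285 217.78697344] [0.23118786 0.21411265 0.29225885]
pin expected [326.11759368 249.62923026] sleeve-fixed ridge at +50 [326.15689755 155.49461271]
```

View pics/wrist4.png

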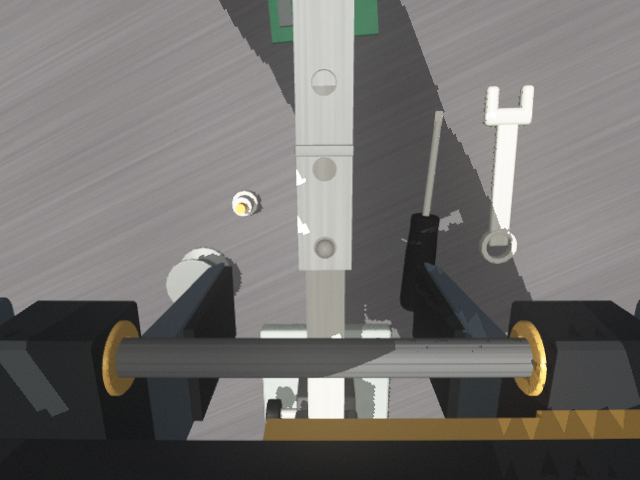

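The pin stands up as a shaded dome in the inner hole at (325,248), as predicted. The ridge is at about row 155, so the sleeve is out by 50 mm. The fingers are clear and the bystanders are where they were.

```bash
python3 -c "
from h import *
print(job_done())"
```

```text
the job is handed in; nothing more can be done
None
```

The sleeve is drawn out one hole (about 50 mm), the pin has popped up in the next hole and locks it, the arm is clear of everything, and the job is handed in; no verdict was returned.

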